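# Slide the check blade into the nutrient meter

### The arm

A 6-joint arm with a two-finger parallel gripper is mounted at the origin on the work surface. World frame = base frame: x ahead of the robot, y to its left, z up, the work surface at z = 0. Lengths are in m, angles in rad, forces in N, time in s.
With the tool pointing down it reaches from about 0.3 to 0.85 m from the base axis. Payload 4.2 kg.
Tool frame: the origin (TCP) lies midway between the tips of the shut fingers; the grasp point (between the pads) lies 19 mm behind it; z points along the fingers, y is the line along which they close (so a half turn about z gives the same grasp; the last joint's range is limited). The gripper opens to 91 mm and grips with 3 to 60 N. Pads are 32 mm wide; open, the fingers measure 118 mm over their backs; the gripper's body (76 mm by 178 mm) begins 60 mm behind the grasp point.
Start: joints at [-1.289, 0.32, 1.565, -0, 1.257, -0.02], TCP at [0.171, -0.549, 0.187] pointing down, gripper open.
Joint ranges: [-3.11, 3.11], [-0.84, 2.01], [0.21, 2.61], [-1.34, 4.49], [0.05, 2.63], [-2.56, 2.56]. Speed limits (rad/s): [2.57, 2.57, 3.14, 3.14, 3.14, 3.14].

### API

Orientations are given as a unit quaternion [x, y, z, w].
In Python, from plant import robot gives the robot as it stands.
- The arm moves only by the tool move_arm, never from a script. Its argument "targets" is a list of rows, each an object with "xyz": the shift along the tool's x, y, z in cm, a list of three; "turn": the turn, a rotation vector about the tool's x, y, z in degrees, a list of three; "gripper": the finger opening in cm, from 0 to 9.12. A call has exactly 5 rows; each row is the pose to reach, as a shift and turn from the pose commanded when the call began, along the tool's axes at that moment; what a row does not reach only later rows make up. A row lasts 1/12 s, in which the tool goes at most 41.7 mm and 7.16 degrees, less where a joint would pass 70% of its speed; a pose out of reach is approached as far as the arm can. A call with a gripper value outside its range is refused whole. The fingers move at their own pace and stop on an object; "newtons" is the grip in N (left out, the last holds). Time passes only in rows, so rows that repeat a pose let the fingers close, or fill a call up. It gives the time, the measured TCP pose, the force, the opening and the grip force at its end, in the units of the state.
- robot.state(): the state, without advancing time (a new reading comes with each control period).
- robot.camera(name): name is "side" or "top"; returns the picture (420x560x3 uint8, blue, green, red); there is no depth.
- robot.calibration(name): a dict with "intrinsics" (3x3 intrinsics, pixels), "rvec" (rotation vector, rad) and "tvec" (3), from world to camera coordinates, as OpenCV has them. Camera axes: x right, y down, z forward; pixel columns grow to the right and rows downward; lengths in m; the calibration is good to about 2 mm. A picture is of the moment at which its call begins. calibration takes no time and is no camera call.
- robot.close_job(): hands the job in; it is judged then, once.
The state is a dict: "clock": time; "joints": joint angles; "joint_vel": joint speeds; "joint_torque": joint torques, N m; "position": TCP position; "orientation": TCP orientation; "contact_force": force on the tool from outside, world axes, zero at the start; "moment": the same for the moment, N m; "gripper_width": finger opening in m; "grip_force": force on a finger pad.
Only numpy, scipy, OpenCV 4.12 (cv2) and the standard library are available. Lean on these libraries where they do the work, as an engineer would, in place of code of your own. Each camera call takes 0.05 s, during which the arm holds its last target. There are 200 camera calls.

### The job

The nutrient meter beside the seedling tub has to be checked: take the check blade with the red handle out of its rack and slide it, flat and tip first, into the slot in the meter's front until the meter's front face falls on the blade's yellow band, then let go and leave it lying there. In the rack the handle can be taken only front and back, and at the meter only by its two sides, so set the blade down on the table on the way and take it again. Leave the other blades, the spray bottle, the jar and the pots where they are.

Things in the scene. Friction and masses are not known exactly. Their poses are not given: they have to be found in the camera images.
- red_blade: Loose check blade: flat metal blade 105 x 28 x 5 mm with a red upright handle block 26 (x) x 30 (y) mm, its top 60 mm above the blade's underside. Origin: blade's underside below the handle's centre; +x to the tip, z up. Blade from x = -20 to 85 mm, handle from -13 to 13, yellow band from 16 to 26 mm.
- red_blade_tip (a point): Middle of the red blade's tip, on its underside (x = 85 mm of the blade); axes as the blade's.
- meter: Nutrient meter, fixed: white box 120 (x) x 110 (y) x 82 (z) mm, dark screen and three round keys on top; origin under the box's centre, on the table. +x points into the meter, front face at x = -60 mm. In front of the slot a blue sill 56 mm wide reaches out to x = -111 mm, its top 20 mm above the table, level with the slot's floor.
- meter_slot (a point): Middle of the slot's lower edge in the meter's front face, 20 mm above the table. The slot is horizontal, 34 mm wide (y), 9 mm high and 100 mm deep along +x (into the meter, level). Right depth: tip 59 to 69 mm inside (at 64 the face is on the band's middle, 8 mm short of the handle).
- rack: Black blade rack, fixed: base plate 130 (x) x 136 (y) x 10 mm, origin under its centre. Blades lie on the plate in lanes at y = -44, 0, 44 mm (red in any of them), tips to +x, handles near x = -35 mm. Dividers 4 mm thick at y = -66, -22, 22, 66 mm, x = -55 to -15 mm, up to 69 mm above the table, leave 5 mm on either side of a handle.
- blue_blade: Loose check blade: flat metal blade 105 x 28 x 5 mm with a blue upright handle block 26 (x) x 30 (y) mm, its top 60 mm above the blade's underside. Origin: blade's underside below the handle's centre; +x to the tip, z up. Blade from x = -20 to 85 mm, handle from -13 to 13, yellow band from 16 to 26 mm.
- green_blade: Loose check blade: flat metal blade 105 x 28 x 5 mm with a green upright handle block 26 (x) x 30 (y) mm, its top 60 mm above the blade's underside. Origin: blade's underside below the handle's centre; +x to the tip, z up. Blade from x = -20 to 85 mm, handle from -13 to 13, yellow band from 16 to 26 mm.
- spray_bottle: Spray bottle with yellow head, loose, standing; 72 mm in diameter, 247 mm tall, the head 75 mm long; origin under its centre.
- feed_jar: Jar with a green lid, loose, standing; 64 mm in diameter, 95 mm tall; origin under its centre.
- seed_pot: Terracotta pot with a seedling, loose, standing; 76 mm in diameter at the rim, 65 mm tall, the plant up to 115 mm; origin under its centre.
- plug_cup: Small black plug cup with a seedling, loose, standing; 48 mm in diameter at the rim, 40 mm tall, the plant up to 70 mm; origin under its centre.

How it is judged:
By the outcome, as a careful person would: the job done as asked, in the order asked, and still so for the second after the job is handed in, with the robot touching nothing.
It also fails if it takes over 64 s, if anything falls off the work surface, if the arm or the gripper's body presses on something with over 40 N, if the wrist force passes 120 N, or if a joint passes its speed limit or range.

## Working session

There is one attempt and no reset: what is moved stays moved. The work goes in short steps, Python scripts to look and compute and a tool call to move; the robot and the scene stay as the last step left them, time stands still between calls to the robot, and variables do not carry over. Pictures are saved under pics/ and viewed, at most 10 in all, crops included, and the job is handed in when it is done.

Besides the shell and the picture viewer there is one more tool, called after ">>>" as name([rows], argument=value, ...), one row to a line, values as JSON. move_arm: Moves the arm, as the interface text tells. Its arguments: {"type":"object","properties":{"targets":{"type":"array"},"newtons":{"type":"number"}},"required":["targets"]}

```bash
mkdir -p pics; ls
python3 - <<'E'
from plant import robot
import cv2
s=robot.state();print({k:s[k] for k in('clock','position','orientation','gripper_width')})
for n in('side','top'):
    cv2.imwrite(f'pics/{n}0.png',robot.camera(n)); c=robot.calibration(n);print(n,c)
E
```

```text
pics
{'clock': 0.0, 'position': array([ 0.17076492, -0.54848435,  0.18614157]), 'orientation': array([ 9.88635401e-01,  1.50330622e-01, -1.03725252e-04, -8.58705894e-04]), 'gripper_width': 0.09129308766470273}
side {'intrinsics': array([[440.67624493,   0.        , 279.64564312],
       [  0.        , 440.67624493, 212.95363899],
       [  0.        ,   0.        ,   1.        ]]), 'rvec': array([ 0.6006653 , -2.74724823,  0.987347  ]), 'tvec': array([0.51197576, 0.18199437, 1.11766671])}
top {'intrinsics': array([[448.68211298,   0.        , 277.480099  ],
       [  0.        , 448.68211298, 215.883843  ],
       [  0.        ,   0.        ,   1.        ]]), 'rvec': array([ 2.13449256, -2.0943885 ,  0.19663214]), 'tvec': array([-0.01155554,  0.56630304,  1.32478227])}
```

View pics/side0.png

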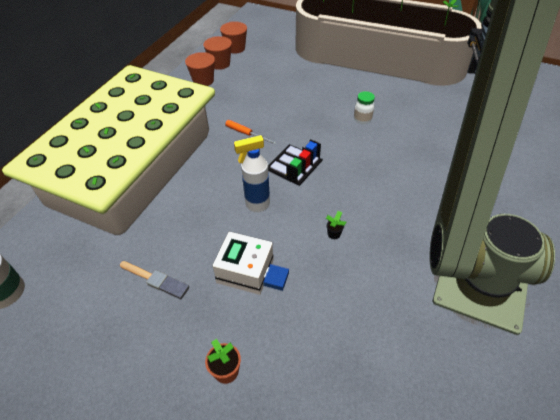

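View pics/top0.png

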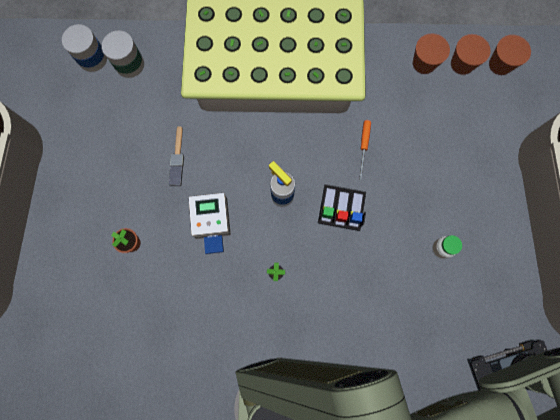

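Side: red handle near (305,157), meter (243,260), sill (276,277). Top: red handle (342,215), the middle lane, green (328,211), blue (357,217), meter (209,215), sill (214,245).

```bash
cat > h.py <<'E'
import cv2,numpy as np
from plant import robot
def cam(n):
    c=robot.calibration(n);R=cv2.Rodrigues(np.array(c['rvec']))[0];t=np.array(c['tvec']).ravel()
    return np.array(c['intrinsics']),R,t
def ray(n,uv,z):
    K,R,t=cam(n);o=-R.T@t;uv=np.atleast_2d(np.array(uv,float))
    d=(R.T@np.linalg.inv(K)@np.c_[uv,np.ones(len(uv))].T).T
    return o+d*((z-o[2])/d[:,2])[:,None]
def proj(n,p):
    K,R,t=cam(n);q=(K@(R@np.atleast_2d(p).T+t[:,None])).T;return q[:,:2]/q[:,2:]
def mask(im,col):
    h=cv2.cvtColor(im,cv2.COLOR_BGR2HSV);r={'red':(0,6,150,80),'green':(50,75,120,60),'blue':(108,122,150,60),'yellow':(22,35,120,80)}[col]
    m=cv2.inRange(h,(r[0],r[2],r[3]),(r[1],255,255))
    if col=='red': m|=cv2.inRange(h,(173,150,80),(180,255,255))
    return m
def blobs(m,roi,mn=8):
    x0,y0,x1,y1=roi;k=np.zeros_like(m);k[y0:y1,x0:x1]=m[y0:y1,x0:x1]
    n,l,s,c=cv2.connectedComponentsWithStats(k)
    return [(s[i].tolist(),c[i].round(2)) for i in range(1,n) if s[i][4]>=mn]
E
python3 - <<'E'
from h import *
for n in('side','top'):
    K,R,t=cam(n);print(n,'pos',-R.T@t)
T=cv2.imread('pics/top0.png');S=cv2.imread('pics/side0.png')
for c in('red','green','blue'):
    print(c,'top',blobs(mask(T,c),(315,180,370,235)),'side',blobs(mask(S,c),(265,135,325,185)))
h=cv2.cvtColor(T,cv2.COLOR_BGR2GRAY)
w=cv2.inRange(T,(150,150,150),(255,255,255));w[:, :180]=0;w[:,240:]=0;w[:185]=0;w[250:]=0
c=max(cv2.findContours(w,0,2)[0],key=cv2.contourArea);r=cv2.minAreaRect(cv2.convexHull(c));print('meter',r,ray('top',cv2.boxPoints(r),.082))
b=blobs(mask(T,'blue'),(195,228,235,260));print('sill',b)
m=mask(T,'blue');m[:230]=0;m[262:]=0;m[:,:195]=0;m[:,235:]=0
r=cv2.minAreaRect(cv2.findNonZero(m));print(ray('top',cv2.boxPoints(r),.02))
def up(im,x0,y0,x1,y1,f): return cv2.resize(im[y0:y1,x0:x1],None,fx=f,fy=f,interpolation=cv2.INTER_CUBIC)
a=up(T,310,175,375,240,6);b=up(T,180,185,245,260,6)[:390];c2=up(S,260,135,325,185,6);d=up(S,205,230,295,295,4)
cv2.imwrite('pics/c1.png',np.hstack([a,b]))
E
```

```text
side pos [0.20795033 0.73058744 0.98357443]
top pos [ 0.29898396 -0.01667807  1.40933004]
red top [([337, 211, 11, 10, 86], array([342.48, 215.05]))] side [([300, 149, 11, 19, 92], array([305.36, 155.24]))]
green top [([323, 207, 11, 10, 87], array([328.11, 211.37]))] side [([290, 157, 12, 18, 101], array([296.54, 163.37]))]
blue top [([351, 212, 12, 11, 97], array([356.73, 216.85]))] side [([306, 141, 12, 16, 96], array([311.73, 146.58]))]
meter ((207.37130737304688, 213.71286010742188), (39.3039665222168, 36.41836166381836), 84.2894058227539) [[0.61801299 0.27487014 0.082     ]
 [0.63134282 0.16484125 0.082     ]
 [0.51086445 0.14790642 0.082     ]
 [0.49787773 0.25606062 0.082     ]]
sill [([204, 235, 19, 19, 283], array([213.05, 244.29]))]
[[0.50151264 0.23069043 0.02      ]
 [0.50915105 0.1753396  0.02      ]
 [0.45856653 0.16719026 0.02      ]
 [0.451012   0.22215657 0.02      ]]
```

View pics/c1.png

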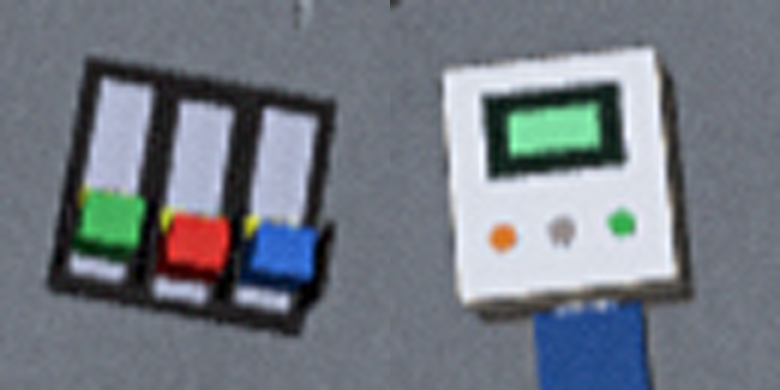

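Crop: red is in the middle lane (crop (197,245)), its neighbours' handles clear on both sides; the meter's front and the blue sill are clearly seen at (560,300).

Run:
```python
from h import *
T=cv2.imread('pics/top0.png');S=cv2.imread('pics/side0.png')
hsv=cv2.cvtColor(T,cv2.COLOR_BGR2HSV)
# dark plate
d=(hsv[...,2]<60).astype(np.uint8)*255;k=np.zeros_like(d);k[180:235,315:370]=255
x=cv2.bitwise_and(d,k);x=cv2.dilate(x,np.ones((3,3)));l=max(cv2.findContours(x,0,2)[0],key=cv2.contourArea)
z=np.zeros_like(d);cv2.drawContours(z,[l],-1,255,-1);z=cv2.erode(z,np.ones((3,3)))
r=cv2.minAreaRect(cv2.findNonZero(z));p=ray('top',cv2.boxPoints(r),.01);print('plate',r,p.round(4).tolist())
# blade metal: long sides
w=cv2.inRange(T,(150,140,140),(255,255,255));w=cv2.bitwise_and(w,k)
for s,c in blobs(w,(315,180,370,235),30):
    q=np.argwhere(w[s[1]:s[1]+s[3],s[0]:s[0]+s[2]])[:,::-1]+s[:2]
    P=ray('top',q,.015)[:,:2];v=np.linalg.svd(P-P.mean(0))[2][0];v*=np.sign(v[0]);print('blade',s,P.mean(0),np.degrees(np.arctan2(v[1],v[0])))
# handle top faces: bright part of colour
for col in('red','green','blue'):
    m=mask(T,col);m=cv2.bitwise_and(m,k);V=hsv[...,2][m>0]
    for th in(0,np.percentile(V,35)):
        q=np.argwhere((m>0)&(hsv[...,2]>=th))[:,::-1];print(col,len(q),ray('top',q,.07)[:,:2].mean(0).round(4),ray('top',q,.06)[:,:2].mean(0).round(4))
# side/top triangulated
def tri(a,b):
    Ps=[]
    for n in('top','side'):
        K,R,t=cam(n);Ps.append(K@np.c_[R,t])
    X=cv2.triangulatePoints(Ps[0],Ps[1],np.array(a,float).reshape(2,1),np.array(b,float).reshape(2,1)).ravel();return X[:3]/X[3]
print('red tri',tri((342.48,215.05),(305.36,155.24)))
print('cup',ray('top',(276,272),.05),'bottle',ray('top',(283,198),.0),'yellowhead',ray('top',[(270,165),(290,182)],.235),'jar',ray('top',(452,245),.095),'pot',ray('top',(122,240),.06))
print('bottle side',ray('side',(257,203),0))
```

```text
plate ((343.01202392578125, 207.6840057373047), (45.52634811401367, 39.08647155761719), 10.304845809936523) [[0.5552, -0.1263, 0.01], [0.6815, -0.1484, 0.01], [0.6571, -0.2919, 0.01], [0.5317, -0.2675, 0.01]]
blade [324, 188, 11, 20, 150] [ 0.63679091 -0.16455053] -8.633071929752385
blade [338, 192, 11, 19, 151] [ 0.62672755 -0.20724764] -7.963197213033216
blade [352, 193, 10, 19, 151] [ 0.62251872 -0.25121446] -7.825464891017294
red 86 [ 0.5697 -0.1985] [ 0.5718 -0.1999]
red 57 [ 0.5706 -0.1987] [ 0.5726 -0.2001]
green 87 [ 0.5804 -0.1549] [ 0.5825 -0.156 ]
green 56 [ 0.582  -0.1558] [ 0.5841 -0.1568]
blue 97 [ 0.5649 -0.2417] [ 0.5669 -0.2434]
blue 63 [ 0.5673 -0.2425] [ 0.5693 -0.2442]
red tri [ 0.57118474 -0.20014048  0.05918846]
cup [[3.95036919e-01 3.08490513e-04 5.00000000e-02]] bottle [[ 0.63650507 -0.0168143   0.        ]] yellowhead [[ 0.67212689  0.02029044  0.235     ]
 [ 0.62507183 -0.03497024  0.235     ]] jar [[ 0.48070635 -0.51589414  0.095     ]] pot [[0.48215162 0.47051843 0.06      ]]
bottle side [[ 6.44144292e-01 -1.13174167e-02 -1.11022302e-16]]
```

```bash
cat >> h.py <<'E'
from scipy.spatial.transform import Rotation as Ro
def plan(wps,start=None):
    """wps: (x,y,z,heading of tool y deg); prints per-call shift (cm) and turn about tool z (deg)"""
    s=robot.state();R=Ro.from_quat(s['orientation']).as_matrix();p=np.array(s['position'])
    th=np.degrees(np.arctan2(R[1,1],R[0,1]));print('t',round(s['clock'],2),'pos',p.round(4),'head',round(th,2),'tilt',np.round(np.degrees(R[:2,2]),2),'w',round(s['gripper_width'],4),'F',np.round(s['contact_force'],1),'grip',round(s['grip_force'],1),'j',np.round(s['joints'],2))
    for w in wps:
        f=np.radians(th+90);d=np.array(w[:3])-p
        print('  shift',np.round([100*(d[0]*np.cos(f)+d[1]*np.sin(f)),100*(d[0]*np.sin(f)-d[1]*np.cos(f)),-100*d[2]],2),'turn z',round(th-w[3],2))
        p=np.array(w[:3]);th=w[3]
E
python3 -c "
from h import *
plan([(.30,-.43,.18,-41),(.44,-.31,.17,-9.7),(.571,-.199,.15,-9.7)])"
```

```text
t 0.1 pos [ 0.1708 -0.5486  0.1862] head -72.71 tilt [-0.03  0.08] w 0.0912 F [-0.1  0.4 -0.9] grip 0.0 j [-1.29  0.32  1.57 -0.    1.26 -0.02]
  shift [15.86 -7.48  0.62] turn z -31.71
  shift [18.24  2.69  1.  ] turn z -31.3
  shift [13.15 11.04  2.  ] turn z 0.0
```

>>> move_arm([
  {"xyz":[3.2,-1.5,0.1],"turn":[0,0,-6.4],"gripper":5.4},
  {"xyz":[6.4,-3,0.2],"turn":[0,0,-12.8],"gripper":5.4},
  {"xyz":[9.6,-4.5,0.4],"turn":[0,0,-19],"gripper":5.4},
  {"xyz":[12.7,-6,0.5],"turn":[0,0,-25.4],"gripper":5.4},
  {"xyz":[15.9,-7.5,0.6],"turn":[0,0,-31.7],"gripper":5.4},
], newtons=40)

```text
clock: 0.52
position: [0.301, -0.4287, 0.1805]
orientation: [0.909, 0.417, -0.0, -0.0]
contact_force: [0.4, 0.8, 0.1]
gripper_width: 0.0606
grip_force: 0.0
```

>>> move_arm([
  {"xyz":[3.6,0.5,0.2],"turn":[0,0,-6.3],"gripper":5.4},
  {"xyz":[7.3,1.1,0.4],"turn":[0,0,-12.5],"gripper":5.4},
  {"xyz":[10.9,1.6,0.6],"turn":[0,0,-18.8],"gripper":5.4},
  {"xyz":[14.6,2.1,0.8],"turn":[0,0,-25],"gripper":5.4},
  {"xyz":[18.2,2.7,1],"turn":[0,0,-31.3],"gripper":5.4},
])

```text
clock: 0.93
position: [0.441, -0.3088, 0.1706]
orientation: [0.763, 0.647, -0.0, -0.0]
contact_force: [0.5, -0.4, -0.1]
gripper_width: 0.0542
grip_force: 0.0
```

>>> move_arm([
  {"xyz":[3.4,2.8,0.5],"turn":[0,0,0],"gripper":5.4},
  {"xyz":[6.6,5.6,1],"turn":[0,0,0],"gripper":5.4},
  {"xyz":[9.8,8.3,1.5],"turn":[0,0,0],"gripper":5.4},
  {"xyz":[12.2,10.2,2],"turn":[0,0,0],"gripper":5.4},
  {"xyz":[13.1,11,2],"turn":[0,0,0],"gripper":5.4},
])

```text
clock: 1.35
position: [0.5732, -0.1961, 0.1491]
orientation: [0.763, 0.646, 0.0, -0.001]
contact_force: [-0.2, -0.1, -0.1]
gripper_width: 0.0536
grip_force: 0.0
```

```bash
python3 -c "
from h import *
T=robot.camera('top');S=robot.camera('side')
plan([(.571,-.1995,.09,-9.7),(.571,-.1995,.030,-9.7)])
cv2.imwrite('pics/v1.png',np.hstack([cv2.resize(T[150:260,290:400],None,fx=3.6,fy=3.6),cv2.resize(S[90:200,240:350],None,fx=3.6,fy=3.6)]))
"
```

```text
t 1.45 pos [ 0.5718 -0.1983  0.1499] head -9.51 tilt [-0.08  0.03] w 0.0538 F [-0.  -0.7 -0. ] grip 0.0 j [-0.35  0.39  1.55 -0.    1.2  -0.19]
  shift [-0.13 -0.06  5.99] turn z 0.19
  shift [0. 0. 6.] turn z 0.0
```

View pics/v1.png

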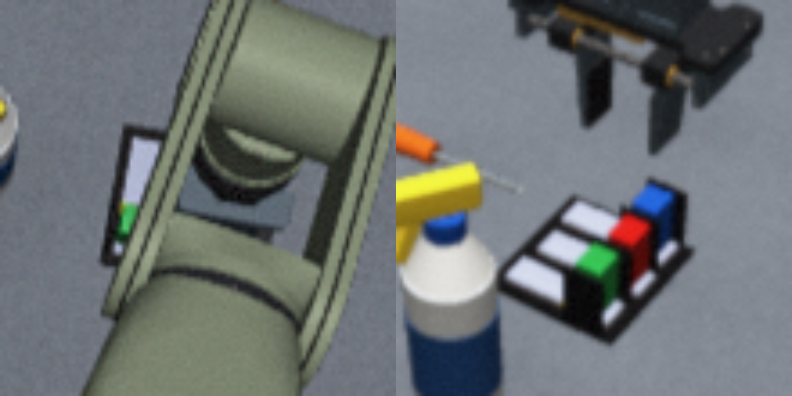

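Top: the arm hides the handle. Side: the open fingers hang over the red handle, (585,85) and (660,110), along the lane. I'll lower to just above the dividers, then enter slowly.

>>> move_arm([
  {"xyz":[-0.1,0,2],"turn":[0,0,0.2],"gripper":5.4},
  {"xyz":[-0.1,0,4],"turn":[0,0,0.2],"gripper":5.4},
  {"xyz":[-0.1,0,6],"turn":[0,0,0.2],"gripper":5.4},
  {"xyz":[-0.1,0,6.8],"turn":[0,0,0.2],"gripper":5.4},
  {"xyz":[-0.1,0,6.8],"turn":[0,0,0.2],"gripper":5.4},
])

```text
clock: 1.87
position: [0.568, -0.2016, 0.0811]
orientation: [0.766, 0.643, -0.001, -0.002]
contact_force: [0.9, -0.2, -0.1]
gripper_width: 0.0541
grip_force: 0.0
```

```bash
python3 -c "
from h import *
S=robot.camera('side')
plan([(.571,-.1995,.030,-9.7)])
cv2.imwrite('pics/v2.png',cv2.resize(S[110:190,255:345],None,fx=7,fy=7,interpolation=2))
"
```

```text
t 1.92 pos [ 0.5694 -0.2018  0.0826] head -9.98 tilt [-0.1   0.01] w 0.0541 F [-0.1 -0.7 -0. ] grip 0.0 j [-0.36  0.45  1.64 -0.    1.05 -0.18]
  shift [0.25 0.12 5.26] turn z -0.28
```

View pics/v2.png

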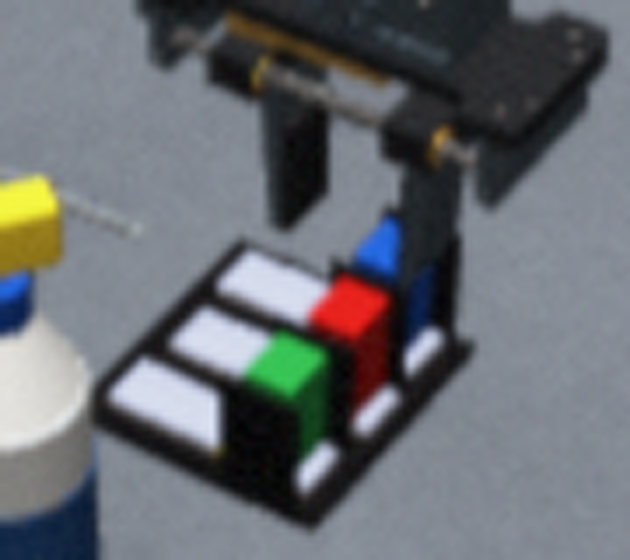

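Crop: finger tips at about (290,222) and (415,275), red handle's top centred on (350,308). Check both against the calibration.

```bash
python3 -c "
from h import *
print(ray('side',[(255+350/7,110+308/7)],.07), ray('side',[(255+289/7,110+222/7),(255+415/7,110+275/7)],.0826), ray('side',[(255+352/7,110+308/7)],.0826))
S=robot.camera('side');h=cv2.cvtColor(S,cv2.COLOR_BGR2HSV);m=mask(S,'red');m[:,:295]=0;m[:,320:]=0;m[:140]=0;m[175:]=0
v=h[...,2];print(np.where(m[145:172,297:315]>0,v[145:172,297:315],0))
plan([(.571,-.1995,.030,-9.7)])
"
```

```text
[[ 0.56930307 -0.19389058  0.07      ]] [[ 0.61016108 -0.22108016  0.0826    ]
 [ 0.54685332 -0.21170256  0.0826    ]] [[ 0.56354054 -0.18148748  0.0826    ]]
[[  0   0   0   0   0   0   0   0   0   0   0   0   0   0   0   0   0   0]
 [  0   0   0   0   0   0   0   0   0   0   0   0   0   0   0   0   0   0]
 [  0   0   0   0   0   0   0   0   0   0   0   0   0   0   0   0   0   0]
 [  0   0   0   0   0   0   0   0   0   0   0   0   0   0   0   0   0   0]
 [  0   0   0   0   0   0  94 115   0   0   0   0   0   0   0   0   0   0]
 [  0   0   0   0   0   0 181 201 182 145  91   0   0   0   0   0   0   0]
 [  0   0   0   0   0 199 226 230 228 215 189 149 102   0   0   0   0   0]
 [  0   0   0   0   0 229 232 233 232 231 229 215 186  98   0   0   0   0]
 [  0   0   0   0 230 232 232 232 233 232 232 229 194 104   0   0   0   0]
 [  0   0   0 227 232 232 232 232 232 232 231 205 144   0   0   0   0   0]
 [  0   0 181 198 220 229 231 232 233 232 214 154  96   0   0   0   0   0]
 [  0   0   0 132 167 195 217 228 231 219 163 104   0   0   0   0   0   0]
 [  0   0   0   0  89 121 161 179 203 163
[... 566 characters left out ...]
 0   0   0   0   0   0   0   0   0  81  88   0   0   0   0   0   0]
 [  0   0   0   0   0   0   0   0   0   0  92   0   0   0   0   0   0   0]
 [  0   0   0   0   0   0   0   0   0  84   0   0   0   0   0   0   0   0]
 [  0   0   0   0   0   0   0   0   0   0   0   0   0   0   0   0   0   0]
 [  0   0   0   0   0   0   0   0   0   0   0   0   0   0   0   0   0   0]
 [  0   0   0   0   0   0   0   0   0   0   0   0   0   0   0   0   0   0]
 [  0   0   0   0   0   0   0   0   0   0   0   0   0   0   0   0   0   0]]
t 1.97 pos [ 0.5704 -0.2019  0.0837] head -9.97 tilt [ 0.03 -0.03] w 0.0539 F [-0.4  0.4 -0.3] grip 0.0 j [-0.36  0.44  1.64 -0.    1.05 -0.18]
  shift [0.25 0.02 5.37] turn z -0.27
```

```bash
python3 -c "
from h import *
s=robot.state();R=Ro.from_quat(s['orientation']).as_matrix();p=s['position']
for y in(.027,.0405,-.027,-.0405):
  for x in(-.016,.016):
    print(y,x,((proj('side',p+R@[x,y,0])[0]-[255,110])*7).round())
for q in [(.571,-.199,.07)]: print(((proj('side',q)[0]-[255,110])*7).round())
S=robot.camera('side');c=cv2.resize(S[110:190,255:345],None,fx=7,fy=7,interpolation=2)
for x,y in [((proj('side',p+R@[x,y,z])[0]-[255,110])*7).round().astype(int) for y in(.027,-.027) for x in(-.016,.016) for z in(0,-.03)]: cv2.circle(c,(x,y),3,(0,255,255),-1)
c=np.clip(c.astype(int)*2,0,255).astype(np.uint8)
cv2.imwrite('pics/v3.png',c)
"
```

```text
0.027 -0.016 [324. 228.]
0.027 0.016 [283. 269.]
0.0405 -0.016 [298. 217.]
0.0405 0.016 [257. 257.]
-0.027 -0.016 [429. 275.]
-0.027 0.016 [389. 317.]
-0.0405 -0.016 [456. 287.]
-0.0405 0.016 [416. 329.]
[351. 300.]
```

View pics/v3.png

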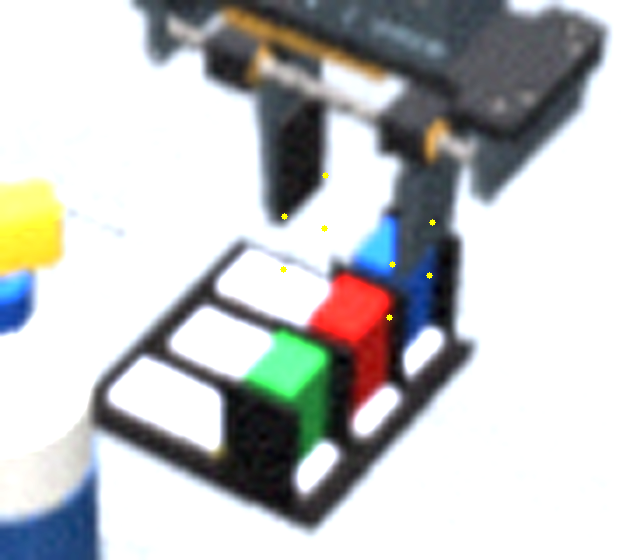

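```bash
python3 -c "
from h import *
s=robot.state();R=Ro.from_quat(s['orientation']).as_matrix();p=s['position']
for z in(-.079,-.1,-.12):
 for y in(.089,-.089):
  for x in(-.038,.038): print(z,y,x,((proj('side',p+R@[x,y,z])[0]-[255,110])*7).round())
print(ray('side',np.array([[490,205],[605,65]])/7+[255,110],.163))
"
```

```text
-0.079 0.089 -0.038 [234.   4.]
-0.079 0.089 0.038 [131.  98.]
-0.079 -0.089 -0.038 [596. 156.]
-0.079 -0.089 0.038 [499. 260.]
-0.1 0.089 -0.038 [234. -37.]
-0.1 0.089 0.038 [129.  58.]
-0.1 -0.089 -0.038 [600. 115.]
-0.1 -0.089 0.038 [502. 219.]
-0.12 0.089 -0.038 [234. -76.]
-0.12 0.089 0.038 [128.  18.]
-0.12 -0.089 -0.038 [605.  75.]
-0.12 -0.089 0.038 [506. 180.]
[[ 0.50480359 -0.17825612  0.163     ]
 [ 0.49297078 -0.2803822   0.163     ]]
```

Laterally the projected tips match the picture, but the tips appear about 25 mm higher than reported; descend in small steps and watch force.

>>> move_arm([
  {"xyz":[0.2,0,0.7],"turn":[0,0,-0.2],"gripper":5.4},
  {"xyz":[0.2,0,1.4],"turn":[0,0,-0.2],"gripper":5.4},
  {"xyz":[0.2,0,2.1],"turn":[0,0,-0.2],"gripper":5.4},
  {"xyz":[0.2,0,2.7],"turn":[0,0,-0.2],"gripper":5.4},
  {"xyz":[0.2,0,2.7],"turn":[0,0,-0.2],"gripper":5.4},
])

```text
clock: 2.43
position: [0.5698, -0.1985, 0.0542]
orientation: [0.764, 0.645, -0.001, -0.001]
contact_force: [0.6, -0.2, 0.4]
gripper_width: 0.0539
grip_force: 0.0
```

```bash
python3 -c "
from h import *
S=robot.camera('side')
plan([(.571,-.1995,.030,-9.7)])
s=robot.state();R=Ro.from_quat(s['orientation']).as_matrix();p=s['position']
c=cv2.resize(S[110:190,255:345],None,fx=7,fy=7,interpolation=2)
c=np.clip(c.astype(int)*2,0,255).astype(np.uint8)
for x,y in [((proj('side',p+R@[x,y,0])[0]-[255,110])*7).round().astype(int) for y in(.027,-.027) for x in(-.016,.016)]: cv2.circle(c,(x,y),3,(255,0,255),-1)
cv2.imwrite('pics/v4.png',c)
"
```

```text
t 2.48 pos [ 0.5703 -0.1987  0.0549] head -9.7 tilt [-0.12  0.04] w 0.0544 F [-0.8 -1.  -0.4] grip 0.0 j [-0.35  0.47  1.68 -0.    0.99 -0.18]
  shift [-0.07  0.09  2.49] turn z 0.0
```

View pics/v4.png

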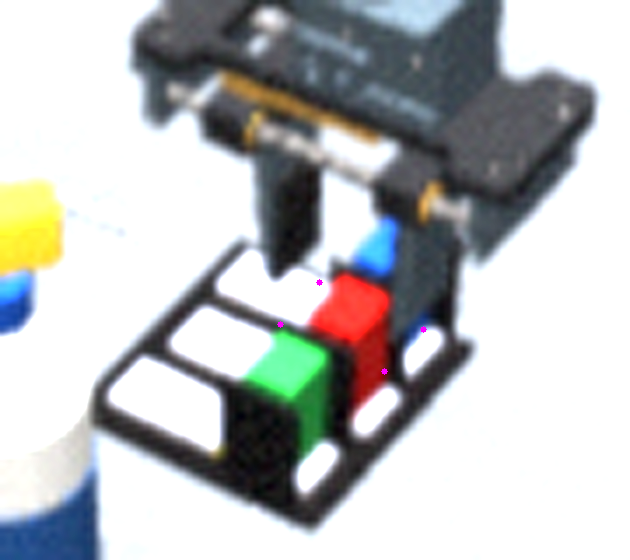

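The tips straddle the red handle, one in front (290,275) and one behind (415,320), no contact force. On down in small steps.

>>> move_arm([
  {"xyz":[-0.1,0.1,0.6],"turn":[0,0,0],"gripper":5.4},
  {"xyz":[-0.1,0.1,1.2],"turn":[0,0,0],"gripper":5.4},
  {"xyz":[-0.1,0.1,1.8],"turn":[0,0,0],"gripper":5.4},
  {"xyz":[-0.1,0.1,2.4],"turn":[0,0,0],"gripper":5.4},
  {"xyz":[-0.1,0.1,2.4],"turn":[0,0,0],"gripper":5.4},
])

```text
clock: 2.9
position: [0.5707, -0.1998, 0.0303]
orientation: [0.764, 0.645, -0.001, -0.001]
contact_force: [-0.7, 0.3, 0.4]
gripper_width: 0.054
grip_force: 0.0
```

>>> move_arm([
  {"xyz":[0,0,0.1],"turn":[0,0,0],"gripper":5.4},
  {"xyz":[0,0,0.2],"turn":[0,0,0],"gripper":5.4},
  {"xyz":[0,0,0.4],"turn":[0,0,0],"gripper":5.4},
  {"xyz":[0,0,0.5],"turn":[0,0,0],"gripper":5.4},
  {"xyz":[0,0,0.5],"turn":[0,0,0],"gripper":5.4},
])

```text
clock: 3.32
position: [0.5717, -0.2001, 0.0268]
orientation: [0.764, 0.645, -0.0, -0.0]
contact_force: [0.5, -0.3, -0.1]
gripper_width: 0.0542
grip_force: 0.0
```

```bash
python3 -c "
from h import *
plan([(.571,-.1995,.025,-9.7)])
S=robot.camera('side');cv2.imwrite('pics/s5.png',S)
x=int(255+290/7)
print(S[125:170,x].sum(1)//3)
"
```

```text
t 3.32 pos [ 0.5717 -0.2001  0.0268] head -9.71 tilt [-0.01 -0.  ] w 0.0542 F [ 0.5 -0.3 -0.1] grip 0.0 j [-0.36  0.5   1.71 -0.    0.93 -0.19]
  shift [ 0.05 -0.07  0.18] turn z -0.01
[ 40  40  41  35  27  23  44  53  46  37  43  72  82  58  40  35  26  18
  12  12  14  11  11  17  13  11  13  14  36  82  83  45  41  85 110 112
 112 112 113 113 104  72  40  28  10]
```

>>> move_arm([
  {"xyz":[0,0,0],"turn":[0,0,0],"gripper":3.5},
  {"xyz":[0,0,0],"turn":[0,0,0],"gripper":3},
  {"xyz":[0,0,0],"turn":[0,0,0],"gripper":2.2},
  {"xyz":[0,0,0],"turn":[0,0,0],"gripper":2},
  {"xyz":[0,0,0],"turn":[0,0,0],"gripper":2},
], newtons=40)

```text
clock: 3.78
position: [0.5718, -0.2002, 0.027]
orientation: [0.764, 0.645, 0.0, 0.0]
contact_force: [-0.6, -0.6, -0.4]
gripper_width: 0.0254
grip_force: 40.0
```

>>> move_arm([
  {"xyz":[0,0,0],"turn":[0,0,0],"gripper":2},
  {"xyz":[0,0,0],"turn":[0,0,0],"gripper":2},
  {"xyz":[0,0,-0.3],"turn":[0,0,0],"gripper":2},
  {"xyz":[0,0,-0.6],"turn":[0,0,0],"gripper":2},
  {"xyz":[0,0,-1],"turn":[0,0,0],"gripper":2},
])

```text
clock: 4.2
position: [0.5715, -0.2, 0.0369]
orientation: [0.764, 0.645, -0.0, -0.0]
contact_force: [0.8, -0.3, -1.2]
gripper_width: 0.0256
grip_force: 40.0
```

```bash
python3 -c "
from h import *
plan([(.571,-.1995,.15,-9.7)])
S=robot.camera('side');cv2.imwrite('pics/s6.png',S)
print(blobs(mask(S,'red'),(265,125,325,185)))
"
```

```text
t 4.2 pos [ 0.5715 -0.2     0.0369] head -9.71 tilt [-0.04  0.01] w 0.0256 F [ 0.8 -0.3 -1.2] grip 40.0 j [-0.36  0.49  1.69 -0.    0.95 -0.19]
  shift [  0.04  -0.06 -11.31] turn z -0.01
[([299, 147, 8, 11, 69], array([302.78, 152.13]))]
```

>>> move_arm([
  {"xyz":[0,0,-2],"turn":[0,0,0],"gripper":2},
  {"xyz":[0,0,-4.5],"turn":[0,0,0],"gripper":2},
  {"xyz":[0,0,-7.5],"turn":[0,0,0],"gripper":2},
  {"xyz":[0,0,-10],"turn":[0,0,0],"gripper":2},
  {"xyz":[0,0,-11],"turn":[0,0,0],"gripper":2},
])

```text
clock: 4.67
position: [0.5737, -0.2008, 0.1512]
orientation: [0.764, 0.645, 0.002, 0.003]
contact_force: [0.1, 0.2, -0.3]
gripper_width: 0.0256
grip_force: 40.0
```

```bash
python3 -c "
from h import *
plan([(.40,-.14,.13,0),(.40,-.14,.05,0)])
S=robot.camera('side');cv2.imwrite('pics/s7.png',S)
print(blobs(mask(S,'red'),(250,60,345,185)))
cv2.imwrite('pics/v7.png',cv2.resize(S[70:190,245:345],None,fx=5,fy=5,interpolation=2))
"
```

```text
t 4.67 pos [ 0.5737 -0.2008  0.1512] head -9.71 tilt [ 0.38 -0.14] w 0.0256 F [ 0.1  0.2 -0.3] grip 40.0 j [-0.36  0.39  1.55 -0.    1.2  -0.19]
  shift [  3.07 -18.15   2.12] turn z -9.71
  shift [0. 0. 8.] turn z 0
[([299, 116, 11, 23, 158], array([303.32, 127.4 ]))]
```

View pics/v7.png

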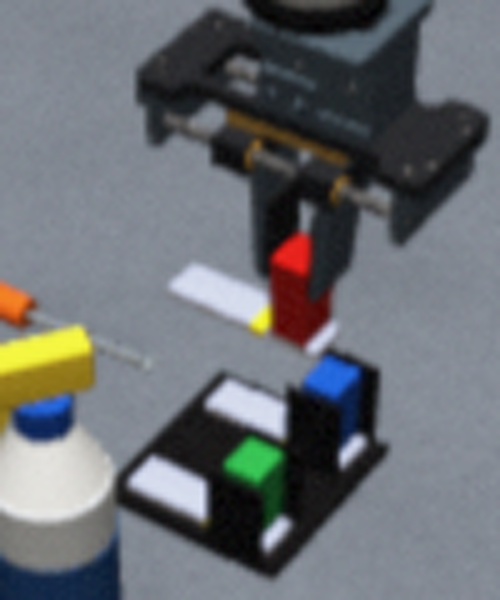

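The red blade hangs level, gripped front and back on the handle's upper half (300,270); rack and neighbours undisturbed. Carry it to the table.

>>> move_arm([
  {"xyz":[0.4,-2.5,0],"turn":[0,0,-1.5],"gripper":2},
  {"xyz":[1.1,-6.5,0.3],"turn":[0,0,-4],"gripper":2},
  {"xyz":[1.9,-11,1],"turn":[0,0,-6.5],"gripper":2},
  {"xyz":[2.7,-15.5,1.7],"turn":[0,0,-8.7],"gripper":2},
  {"xyz":[3.1,-18.2,2],"turn":[0,0,-9.7],"gripper":2},
])

```text
clock: 5.13
position: [0.3935, -0.1373, 0.1248]
orientation: [0.707, 0.708, -0.001, -0.002]
contact_force: [-0.0, -0.3, -1.3]
gripper_width: 0.0259
grip_force: 40.0
```

>>> move_arm([
  {"xyz":[0,0,1],"turn":[0,0,0],"gripper":2},
  {"xyz":[0,0,3],"turn":[0,0,0],"gripper":2},
  {"xyz":[0,0,5.5],"turn":[0,0,0],"gripper":2},
  {"xyz":[0,0,8],"turn":[0,0,0],"gripper":2},
  {"xyz":[0,0,9],"turn":[0,0,0],"gripper":2},
])

```text
clock: 5.55
position: [0.3943, -0.1377, 0.0335]
orientation: [0.707, 0.707, -0.001, -0.003]
contact_force: [-0.1, 0.5, -0.7]
gripper_width: 0.0258
grip_force: 40.0
```

```bash
python3 -c "
from h import *
plan([(.40,-.14,.0168,0)])
"
```

```text
t 5.55 pos [ 0.3943 -0.1377  0.0335] head -0.01 tilt [-0.37  0.13] w 0.0258 F [-0.1  0.5 -0.7] grip 40.0 j [-0.36  0.25  2.12 -0.    0.78 -0.36]
  shift [-0.23  0.57  1.67] turn z -0.01
```

>>> move_arm([
  {"xyz":[0,0,0.4],"turn":[0,0,0],"gripper":2},
  {"xyz":[0,0,0.8],"turn":[0,0,0],"gripper":2},
  {"xyz":[0,0,1.2],"turn":[0,0,0],"gripper":2},
  {"xyz":[0,0,1.5],"turn":[0,0,0],"gripper":2},
  {"xyz":[0,0,1.6],"turn":[0,0,0],"gripper":2},
])

```text
clock: 5.97
position: [0.3977, -0.139, 0.0209]
orientation: [0.707, 0.707, 0.0, 0.0]
contact_force: [0.0, -0.5, -1.0]
gripper_width: 0.0259
grip_force: 40.0
```

>>> move_arm([
  {"xyz":[0,0,0],"turn":[0,0,0],"gripper":2},
  {"xyz":[0,0,0],"turn":[0,0,0],"gripper":2},
  {"xyz":[0,0,0],"turn":[0,0,0],"gripper":2},
  {"xyz":[0,0,0],"turn":[0,0,0],"gripper":2},
  {"xyz":[0,0,0],"turn":[0,0,0],"gripper":2},
])

```text
clock: 6.38
position: [0.3978, -0.139, 0.0212]
orientation: [0.707, 0.707, 0.0, 0.0]
contact_force: [-0.3, -0.6, -0.8]
gripper_width: 0.0257
grip_force: 40.0
```

>>> move_arm([
  {"xyz":[0,0,0.1],"turn":[0,0,0],"gripper":2},
  {"xyz":[0,0,0.2],"turn":[0,0,0],"gripper":2},
  {"xyz":[0,0,0.3],"turn":[0,0,0],"gripper":2},
  {"xyz":[0,0,0.4],"turn":[0,0,0],"gripper":2},
  {"xyz":[0,0,0.4],"turn":[0,0,0],"gripper":2},
])

```text
clock: 6.8
position: [0.3977, -0.1389, 0.017]
orientation: [0.707, 0.707, -0.0, 0.0]
contact_force: [0.1, 0.0, 1.3]
gripper_width: 0.0259
grip_force: 40.0
```

>>> move_arm([
  {"xyz":[0,0,0.05],"turn":[0,0,0],"gripper":2},
  {"xyz":[0,0,0.1],"turn":[0,0,0],"gripper":2},
  {"xyz":[0,0,0.1],"turn":[0,0,0],"gripper":2},
  {"xyz":[0,0,0.1],"turn":[0,0,0],"gripper":2},
  {"xyz":[0,0,0.1],"turn":[0,0,0],"gripper":2},
])

```text
clock: 7.22
position: [0.3977, -0.1389, 0.017]
orientation: [0.707, 0.707, 0.0, 0.0]
contact_force: [-3.5, 0.7, 11.9]
gripper_width: 0.0257
grip_force: 40.0
```

Contact with the table. Release, lift clear.

>>> move_arm([
  {"xyz":[0,0,-0.1],"turn":[0,0,0],"gripper":2},
  {"xyz":[0,0,-0.1],"turn":[0,0,0],"gripper":6},
  {"xyz":[0,0,-0.1],"turn":[0,0,0],"gripper":6},
  {"xyz":[0,0,-0.1],"turn":[0,0,0],"gripper":6},
  {"xyz":[0,0,-0.1],"turn":[0,0,0],"gripper":6},
])

```text
clock: 7.63
position: [0.3975, -0.1389, 0.0168]
orientation: [0.707, 0.707, -0.0, -0.0]
contact_force: [0.3, -0.2, 0.5]
gripper_width: 0.0497
grip_force: 0.0
```

>>> move_arm([
  {"xyz":[0,0,-1],"turn":[0,0,0],"gripper":6},
  {"xyz":[0,0,-4],"turn":[0,0,0],"gripper":6},
  {"xyz":[0,0,-8],"turn":[0,0,0],"gripper":6},
  {"xyz":[0,0,-11],"turn":[0,0,0],"gripper":6},
  {"xyz":[0,0,-11],"turn":[0,0,0],"gripper":6},
])

```text
clock: 8.05
position: [0.4017, -0.1404, 0.1324]
orientation: [0.707, 0.707, 0.002, 0.006]
contact_force: [0.3, -0.0, 0.3]
gripper_width: 0.0597
grip_force: 0.0
```

>>> move_arm([
  {"xyz":[0,0,0],"turn":[0,0,-7],"gripper":6},
  {"xyz":[0,0,0],"turn":[0,0,-14],"gripper":6},
  {"xyz":[0,0,0],"turn":[0,0,-21],"gripper":6},
  {"xyz":[0,0,0],"turn":[0,0,-28],"gripper":6},
  {"xyz":[0,0,0],"turn":[0,0,-35],"gripper":6},
])

```text
clock: 8.47
position: [0.3971, -0.1387, 0.1262]
orientation: [0.459, 0.888, -0.0, -0.001]
contact_force: [-0.1, -0.3, -0.3]
gripper_width: 0.0602
grip_force: 0.0
```

>>> move_arm([
  {"xyz":[0,0,0],"turn":[0,0,-7],"gripper":6},
  {"xyz":[0,0,0],"turn":[0,0,-14],"gripper":6},
  {"xyz":[0,0,0],"turn":[0,0,-21],"gripper":6},
  {"xyz":[0,0,0],"turn":[0,0,-28],"gripper":6},
  {"xyz":[0,0,0],"turn":[0,0,-35],"gripper":6},
])

```text
clock: 8.88
position: [0.3971, -0.1387, 0.1261]
orientation: [0.171, 0.985, 0.0, -0.001]
contact_force: [-0.1, 0.4, 0.8]
gripper_width: 0.06
grip_force: 0.0
```

>>> move_arm([
  {"xyz":[0,0,0],"turn":[0,0,-7],"gripper":6},
  {"xyz":[0,0,0],"turn":[0,0,-14],"gripper":6},
  {"xyz":[0,0,0],"turn":[0,0,-18],"gripper":6},
  {"xyz":[0,0,0],"turn":[0,0,-20],"gripper":6},
  {"xyz":[0,0,0],"turn":[0,0,-20],"gripper":6},
])

```text
clock: 9.3
position: [0.3971, -0.1387, 0.1262]
orientation: [-0.0, 1.0, 0.0, -0.001]
contact_force: [-0.0, -0.2, 0.7]
gripper_width: 0.0601
grip_force: 0.0
```

```bash
python3 -c "
from h import *
plan([(.3977,-.1389,.08,90)])
S=robot.camera('side');T=robot.camera('top');cv2.imwrite('pics/s8.png',S);cv2.imwrite('pics/t8.png',T)
q=proj('side',[[.3977,-.1389,.06],[.3977,-.1389,.03],[.48,-.139,.005]]);print(q);a,b=q[0].astype(int)
print(blobs(mask(S,'red'),(a-40,b-30,a+40,b+40)),blobs(mask(S,'yellow'),(a-40,b-30,a+40,b+40),2))
cv2.imwrite('pics/v8.png',cv2.resize(S[b-60:b+40,a-65:a+35],None,fx=5.5,fy=5.5,interpolation=2))
"
```

```text
t 9.3 pos [ 0.3971 -0.1387  0.1262] head 90.02 tilt [-0.07  0.02] w 0.0601 F [-0.  -0.2  0.7] grip 0.0 j [-0.36  0.13  1.99 -0.    1.03 -1.93]
  shift [-0.06 -0.02  4.62] turn z 0.02
[[352.66743455 185.24274192]
 [351.51413265 192.3100232 ]
 [324.61626524 189.61872877]]
[([346, 182, 12, 21, 166], array([351.1 , 191.59]))] [([341, 193, 5, 8, 26], array([343.19, 196.69]))]
```

View pics/v8.png

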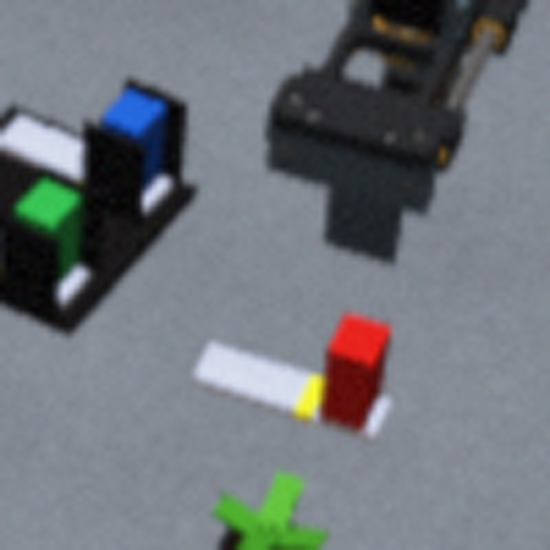

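The red blade stands flat on the table, handle upright at crop (357,375), the gripper above it turned 90°; the plug cup (270,530) is clear. Descend and take it by its sides.

>>> move_arm([
  {"xyz":[0,0,3],"turn":[0,0,0],"gripper":6},
  {"xyz":[0,0,6],"turn":[0,0,0],"gripper":6},
  {"xyz":[0,0,8.5],"turn":[0,0,0],"gripper":6},
  {"xyz":[0,0,10],"turn":[0,0,0],"gripper":6},
  {"xyz":[0,0,10.8],"turn":[0,0,0],"gripper":6},
])

```text
clock: 9.82
position: [0.396, -0.1383, 0.0169]
orientation: [0.0, 1.0, 0.001, -0.002]
contact_force: [-1.1, 0.7, -0.7]
gripper_width: 0.0599
grip_force: 0.0
```

>>> move_arm([
  {"xyz":[0,0,0.3],"turn":[0,0,0],"gripper":6},
  {"xyz":[0,0,0.3],"turn":[0,0,0],"gripper":5},
  {"xyz":[0,0,0.3],"turn":[0,0,0],"gripper":4},
  {"xyz":[0,0,0.3],"turn":[0,0,0],"gripper":2.6},
  {"xyz":[0,0,0.3],"turn":[0,0,0],"gripper":2.5},
])

```text
clock: 10.23
position: [0.3984, -0.1392, 0.0168]
orientation: [0.0, 1.0, -0.0, 0.001]
contact_force: [0.2, -0.3, 0.7]
gripper_width: 0.0362
grip_force: 0.0
```

>>> move_arm([
  {"xyz":[0,0,0],"turn":[0,0,0],"gripper":2.5},
  {"xyz":[0,0,0],"turn":[0,0,0],"gripper":2.5},
  {"xyz":[0,0,0],"turn":[0,0,0],"gripper":2.5},
  {"xyz":[0,0,0],"turn":[0,0,0],"gripper":2.5},
  {"xyz":[0,0,0],"turn":[0,0,0],"gripper":2.5},
])

```text
clock: 10.65
position: [0.3981, -0.1391, 0.0166]
orientation: [0.0, 1.0, -0.0, 0.001]
contact_force: [-0.9, -0.1, 5.7]
gripper_width: 0.0299
grip_force: 39.9
```

```bash
python3 -c "
from h import *
p=robot.state()['position'];print(p)
u=np.array([np.cos(np.radians(8.7)),np.sin(np.radians(8.7))]);f=np.array([.5052,.2019])
a=f-u*.15;print('start',a)
plan([(p[0],p[1],.13,90),(.37,.02,.13,95),(a[0],a[1],.1,98.7)])
"
```

```text
[ 0.3980602  -0.13907214  0.01656499]
start [0.35692592 0.17921088]
t 10.65 pos [ 0.3981 -0.1391  0.0166] head 89.99 tilt [ 0.07 -0.03] w 0.0299 F [-0.9 -0.1  5.7] grip 39.9 j [-0.36  0.28  2.14 -0.    0.72 -1.93]
  shift [  0.     0.   -11.34] turn z -0.01
  shift [ 2.81 15.91 -0.  ] turn z -5
  shift [-0.09 15.97  3.  ] turn z -3.7
```

>>> move_arm([
  {"xyz":[0,0,-1.5],"turn":[0,0,0],"gripper":2.5},
  {"xyz":[0,0,-4.5],"turn":[0,0,0],"gripper":2.5},
  {"xyz":[0,0,-8],"turn":[0,0,0],"gripper":2.5},
  {"xyz":[0,0,-11],"turn":[0,0,0],"gripper":2.5},
  {"xyz":[0,0,-12],"turn":[0,0,0],"gripper":2.5},
])

```text
clock: 11.07
position: [0.3997, -0.1397, 0.1399]
orientation: [0.0, 1.0, -0.001, 0.003]
contact_force: [0.2, -0.0, -0.2]
gripper_width: 0.0301
grip_force: 39.9
```

>>> move_arm([
  {"xyz":[0.3,2,0],"turn":[0,0,-0.7],"gripper":2.5},
  {"xyz":[1,5.5,0],"turn":[0,0,-1.5],"gripper":2.5},
  {"xyz":[1.7,9,0],"turn":[0,0,-3],"gripper":2.5},
  {"xyz":[2.3,12.5,0],"turn":[0,0,-4],"gripper":2.5},
  {"xyz":[2.8,15.9,0],"turn":[0,0,-5],"gripper":2.5},
])

```text
clock: 11.48
position: [0.3683, 0.0214, 0.1357]
orientation: [-0.043, 0.999, 0.0, -0.0]
contact_force: [2.1, -0.0, -0.7]
gripper_width: 0.0295
grip_force: 39.9
```

>>> move_arm([
  {"xyz":[0,4,0.2],"turn":[0,0,-1],"gripper":2.5},
  {"xyz":[0,8,0.8],"turn":[0,0,-2],"gripper":2.5},
  {"xyz":[0,12,1.6],"turn":[0,0,-3],"gripper":2.5},
  {"xyz":[-0.1,15,2.4],"turn":[0,0,-3.7],"gripper":2.5},
  {"xyz":[-0.1,16,3],"turn":[0,0,-3.7],"gripper":2.5},
])

```text
clock: 11.9
position: [0.3561, 0.1829, 0.1053]
orientation: [-0.078, 0.997, 0.001, 0.0]
contact_force: [0.9, -0.9, -0.7]
gripper_width: 0.0298
grip_force: 39.9
```

>>> move_arm([
  {"xyz":[0,0,0],"turn":[0,0,0],"gripper":2.5},
  {"xyz":[0,0,0],"turn":[0,0,0],"gripper":2.5},
  {"xyz":[0,0,0],"turn":[0,0,0],"gripper":2.5},
  {"xyz":[0,0,0],"turn":[0,0,0],"gripper":2.5},
  {"xyz":[0,0,0],"turn":[0,0,0],"gripper":2.5},
])

```text
clock: 12.32
position: [0.357, 0.1786, 0.1063]
orientation: [-0.075, 0.997, -0.0, 0.0]
contact_force: [-0.2, -0.7, -0.9]
gripper_width: 0.03
grip_force: 39.9
```

```bash
python3 -c "
from h import *
a=(.3569,.1792)
plan([(a[0],a[1],.045,98.7)])
S=robot.camera('side');T=robot.camera('top');cv2.imwrite('pics/s9.png',S);cv2.imwrite('pics/t9.png',T)
z=robot.state()['position'][2]-.0166
for n,I in(('side',S),('top',T)):
    a0,b0=proj(n,[.40,.18,.09])[0].astype(int);print(n,'red',blobs(mask(I,'red'),(a0-50,b0-50,a0+50,b0+50)))
    y=mask(I,'yellow');B=blobs(y,(a0-50,b0-50,a0+50,b0+50),3);print('yel',B,[ray(n,c,z+.005).round(4) for s,c in B])
def up(I,n): 
    a0,b0=proj(n,[.44,.19,.05])[0].astype(int);return cv2.resize(I[b0-45:b0+45,a0-45:a0+45],None,fx=4.4,fy=4.4,interpolation=2)
cv2.imwrite('pics/v9.png',np.hstack([up(S,'side'),up(T,'top')]))
"
```

```text
t 12.32 pos [0.357  0.1786 0.1063] head 98.57 tilt [0.04 0.  ] w 0.03 F [-0.2 -0.7 -0.9] grip 39.9 j [ 0.44  0.12  2.06 -0.    0.96 -1.28]
  shift [0.   0.06 6.13] turn z -0.13
side red [([321, 272, 9, 4, 18], array([325.  , 273.61]))]
yel [([315, 270, 4, 5, 19], array([316.58, 271.89]))] [array([[0.3766, 0.1945, 0.0946]])]
top red []
yel [] []
```

View pics/v9.png

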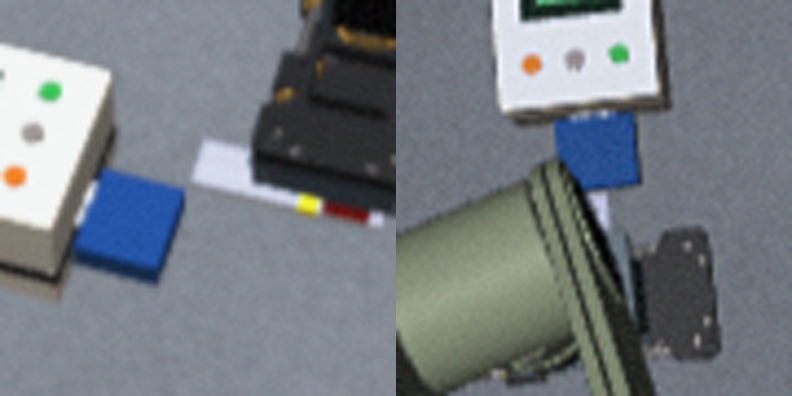

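Side (left): the blade's tip (205,160) points at the sill, band at (308,205); top (right): tip (600,205) just before the sill. No more pictures; from here by numbers. Lower and bring the tip over the sill.

>>> move_arm([
  {"xyz":[0,0,1.2],"turn":[0,0,0],"gripper":2.5},
  {"xyz":[0,0,2.8],"turn":[0,0,0],"gripper":2.5},
  {"xyz":[0,0,4.4],"turn":[0,0,-0.1],"gripper":2.5},
  {"xyz":[0,0,5.6],"turn":[0,0,-0.1],"gripper":2.5},
  {"xyz":[0,0,6],"turn":[0,0,-0.1],"gripper":2.5},
])

```text
clock: 12.83
position: [0.3557, 0.1786, 0.0447]
orientation: [-0.076, 0.997, -0.001, -0.001]
contact_force: [-1.4, 0.1, -0.3]
gripper_width: 0.0295
grip_force: 39.9
```

>>> move_arm([
  {"xyz":[-0.5,0,0],"turn":[0,0,0],"gripper":2.5},
  {"xyz":[-1.5,0,0],"turn":[0,0,0],"gripper":2.5},
  {"xyz":[-2.5,0,0],"turn":[0,0,0],"gripper":2.5},
  {"xyz":[-3.2,0,0],"turn":[0,0,0],"gripper":2.5},
  {"xyz":[-3.5,0,0],"turn":[0,0,0],"gripper":2.5},
])

```text
clock: 13.25
position: [0.3939, 0.1856, 0.0467]
orientation: [-0.076, 0.997, 0.0, 0.001]
contact_force: [1.0, -0.3, -0.4]
gripper_width: 0.0298
grip_force: 39.9
```

>>> move_arm([
  {"xyz":[0,0,0],"turn":[0,0,0],"gripper":2.5},
  {"xyz":[0,0,0],"turn":[0,0,0],"gripper":2.5},
  {"xyz":[0,0,0],"turn":[0,0,0],"gripper":2.5},
  {"xyz":[0,0,0],"turn":[0,0,0],"gripper":2.5},
  {"xyz":[0,0,0],"turn":[0,0,0],"gripper":2.5},
])

```text
clock: 13.67
position: [0.3909, 0.1849, 0.0459]
orientation: [-0.077, 0.997, -0.0, -0.0]
contact_force: [0.5, 0.4, -0.2]
gripper_width: 0.0298
grip_force: 39.9
```

```bash
cat > m.py <<'E'
from h import *
plan([])
F=np.array([.5052,.2019]);ang=np.radians(8.7);u=np.array([np.cos(ang),np.sin(ang)]);v=np.array([-u[1],u[0]])
z=robot.state()['position'][2]-.0166
print('handle along,lat (mm)',1000*((robot.state()['position'][:2]-F)@np.c_[u,v]),'underside',z)
for n in('side','top'):
    I=cv2.resize(robot.camera(n),None,fx=4,fy=4,interpolation=cv2.INTER_CUBIC).astype(int)
    for s in(-45,-40,-35,-30,-25,-20,-15,-10):
        t=np.arange(-34,34.1,.25);line=[]
        P=np.c_[F+u*s/1000+v*t[:,None]/1000,np.full(len(t),.02)]
        q=((proj(n,P)+.5)*4-.5).round().astype(int);c=I[q[:,1],q[:,0]]
        b=np.where((c[:,0]-c[:,2])>60,'B',np.where((c.min(1)>140),'W','.'))
        st=''.join(b);runs=[];i=0
        while i<len(st):
            j=i
            while j<len(st) and st[j]==st[i]: j+=1
            if j-i>2: runs.append(f'{st[i]}{t[i]:.1f}:{t[j-1]:.1f}')
            i=j
        print(n,s,' '.join(runs))
E
python3 m.py
```

```text
t 13.67 pos [0.3909 0.1849 0.0459] head 98.8 tilt [-0.01 -0.01] w 0.0298 F [ 0.5  0.4 -0.2] grip 39.9 j [ 0.42  0.25  2.08 -0.    0.81 -1.31]
handle along,lat (mm) [-115.56242461    0.45657461] underside 0.02933218795553975
side -45 .-34.0:-25.2 B-25.0:-19.0 W-18.8:9.5 .9.8:11.8 B12.0:32.8 .33.0:34.0
side -40 .-34.0:-25.5 B-25.2:-19.2 W-19.0:9.2 .9.5:11.5 B11.8:33.2 .33.5:34.0
side -35 .-34.0:-25.8 B-25.5:-19.5 W-19.2:10.0 .10.2:11.5 B11.8:33.2 .33.5:34.0
side -30 .-34.0:-25.8 B-25.5:-18.8 W-18.5:9.8 .10.0:11.5 B11.8:33.2 .33.5:34.0
side -25 .-34.0:-26.0 B-25.8:33.2 .33.5:34.0
side -20 .-34.0:-26.5 B-26.2:33.0
side -15 .-34.0:-26.5 B-26.2:33.0 .33.2:34.0
side -10 .-34.0:-26.5 B-26.2:33.8
top -45 .-34.0:-26.8 B-26.5:-12.0 .-11.8:34.0
top -40 .-34.0:-26.5 B-26.2:-11.0 .-10.8:34.0
top -35 .-34.0:-27.2 B-27.0:-10.8 .-10.5:-9.8 W-9.5:-6.8 .-6.5:34.0
top -30 .-34.0:-27.0 B-26.8:-11.2 .-11.0:-9.5 W-9.2:-5.8 .-5.5:34.0
top -25 .-34.0:-26.8 B-26.5:-3.0 .-2.8:34.0
top -20 .-34.0:-27.2 B-27.0:-0.5 .-0.2:34.0
top -15 .-34.0:-27.0 B-26.8:1.2 .1.5:34.0
top -10 .-34.0:-27.5 B-27.2:3.2 .3.5:34.0
```

Alignment of blade against sill is within 1 mm in both views. Lower to mid-slot height and start in.

>>> move_arm([
  {"xyz":[0,0,0.2],"turn":[0,0,0.3],"gripper":2.5},
  {"xyz":[0,0,0.5],"turn":[0,0,0.6],"gripper":2.5},
  {"xyz":[0,0,0.7],"turn":[0,0,0.6],"gripper":2.5},
  {"xyz":[0,0,0.7],"turn":[0,0,0.6],"gripper":2.5},
  {"xyz":[0,0,0.7],"turn":[0,0,0.6],"gripper":2.5},
])

```text
clock: 14.18
position: [0.3911, 0.1849, 0.0387]
orientation: [-0.071, 0.997, -0.0, -0.0]
contact_force: [-0.8, -0.4, -1.5]
gripper_width: 0.0295
grip_force: 39.9
```

>>> move_arm([
  {"xyz":[-0.5,0,0],"turn":[0,0,0],"gripper":2.5},
  {"xyz":[-1,0,0],"turn":[0,0,0],"gripper":2.5},
  {"xyz":[-1.6,0,0],"turn":[0,0,0],"gripper":2.5},
  {"xyz":[-2,0,0],"turn":[0,0,0],"gripper":2.5},
  {"xyz":[-2,0,0],"turn":[0,0,0],"gripper":2.5},
])

```text
clock: 14.6
position: [0.4126, 0.1882, 0.039]
orientation: [-0.071, 0.997, 0.0, 0.001]
contact_force: [0.5, -0.4, -1.5]
gripper_width: 0.0299
grip_force: 39.9
```

```bash
python3 m.py
```

```text
t 14.6 pos [0.4126 0.1882 0.039 ] head 98.17 tilt [0.08 0.03] w 0.0299 F [ 0.5 -0.4 -1.5] grip 39.9 j [ 0.4   0.29  2.04 -0.    0.81 -1.31]
handle along,lat (mm) [-93.57731849   0.43931438] underside 0.022449890029951697
side -45 .-34.0:14.8 B15.0:33.5
side -40 .-34.0:10.8 W11.0:12.2 .12.5:14.8 B15.0:33.2 .33.5:34.0
side -35 .-34.0:14.5 B14.8:32.5 .32.8:34.0
side -30 .-34.0:7.5 W7.8:13.0 .13.2:14.5 B14.8:34.0
side -25 .-34.0:-0.5 W-0.2:12.8 .13.0:14.2 B14.5:33.2 .33.5:34.0
side -20 .-34.0:-25.5 B-25.2:-16.8 .-16.5:-15.0 W-14.8:12.8 .13.0:14.2 B14.5:33.0 .33.2:34.0
side -15 .-34.0:-26.5 B-26.2:-17.0 W-16.8:12.5 .12.8:14.8 B15.0:33.0 .33.2:34.0
side -10 .-34.0:-26.5 B-26.2:-16.2 W-16.0:12.5 .12.8:14.8 B15.0:33.0 .33.2:34.0
top -45 .-34.0:34.0
top -40 .-34.0:34.0
top -35 .-34.0:-28.0 B-27.8:-25.5 .-25.2:34.0
top -30 .-34.0:-27.0 B-26.8:-26.0 .-25.8:29.5 W29.8:34.0
top -25 .-34.0:-26.8 B-26.5:-22.5 .-22.2:-2.2 W-2.0:-1.5 .-1.2:30.8 W31.0:31.5 .31.8:34.0
top -20 .-34.0:-27.2 B-27.0:-12.2 .-12.0:34.0
top -15 .-34.0:-27.0 B-26.8:-12.8 .-12.5:34.0
top -10 .-34.0:-27.5 B-27.2:-12.5 .-12.2:-11.5 W-11.2:-9.5 .-9.2:34.0
```

Margin to the sill's edge: about 14 mm in both views, as it should be. Insert.

>>> move_arm([
  {"xyz":[-0.5,0,0],"turn":[0,0,0],"gripper":2.5},
  {"xyz":[-1,0,0],"turn":[0,0,0],"gripper":2.5},
  {"xyz":[-1.6,0,0],"turn":[0,0,0],"gripper":2.5},
  {"xyz":[-2,0,0],"turn":[0,0,0],"gripper":2.5},
  {"xyz":[-2,0,0],"turn":[0,0,0],"gripper":2.5},
])

```text
clock: 15.12
position: [0.4323, 0.191, 0.039]
orientation: [-0.071, 0.997, 0.0, 0.001]
contact_force: [0.2, 0.1, -1.3]
gripper_width: 0.0302
grip_force: 39.9
```

```bash
python3 m.py|head -2
```

```text
t 15.12 pos [0.4323 0.191  0.039 ] head 98.18 tilt [0.08 0.02] w 0.0302 F [ 0.2  0.1 -1.3] grip 39.9 j [ 0.39  0.31  2.   -0.    0.82 -1.32]
handle along,lat (mm) [-73.7221474    0.25722771] underside 0.0224391654052437
```

>>> move_arm([
  {"xyz":[-0.6,0,0],"turn":[0,0,0],"gripper":2.5},
  {"xyz":[-1.2,0,0],"turn":[0,0,0],"gripper":2.5},
  {"xyz":[-1.8,0,0],"turn":[0,0,0],"gripper":2.5},
  {"xyz":[-2.3,0,0],"turn":[0,0,0],"gripper":2.5},
  {"xyz":[-2.5,0,0],"turn":[0,0,0],"gripper":2.5},
])

```text
clock: 15.63
position: [0.4569, 0.1945, 0.039]
orientation: [-0.071, 0.997, 0.0, 0.001]
contact_force: [0.6, -0.0, -1.1]
gripper_width: 0.0298
grip_force: 39.9
```

>>> move_arm([
  {"xyz":[-0.5,0,0],"turn":[0,0,0],"gripper":2.5},
  {"xyz":[-1,0,0],"turn":[0,0,0],"gripper":2.5},
  {"xyz":[-1.5,0,0],"turn":[0,0,0],"gripper":2.5},
  {"xyz":[-2,0,0],"turn":[0,0,0],"gripper":2.5},
  {"xyz":[-2,0,0],"turn":[0,0,0],"gripper":2.5},
])

```text
clock: 16.05
position: [0.4768, 0.1974, 0.039]
orientation: [-0.071, 0.997, 0.0, 0.001]
contact_force: [0.1, 1.2, -0.9]
gripper_width: 0.0296
grip_force: 39.9
```

```bash
cat > b.py <<'E'
from h import *
plan([])
F=np.array([.5052,.2019]);ang=np.radians(8.4);u=np.array([np.cos(ang),np.sin(ang)]);v=np.array([-u[1],u[0]])
print('handle',1000*((robot.state()['position'][:2]-F)@np.c_[u,v]))
I=robot.camera('side')
a,b=proj('side',np.r_[F-u*.01,.025])[0].astype(int);m=mask(I,'yellow')
B=blobs(m,(a-25,b-25,a+25,b+25),2);print(B)
I4=cv2.resize(I,None,fx=4,fy=4,interpolation=cv2.INTER_CUBIC)
for lat in(2,6,9,12):
    t=np.arange(-40,12,.5);q=((proj('side',np.c_[F+u*t[:,None]/1000+v*lat/1000,np.full(len(t),.026)])+.5)*4-.5).round().astype(int)
    h=cv2.cvtColor(I4,cv2.COLOR_BGR2HSV)[q[:,1],q[:,0]].astype(int)
    s=''.join('Y' if 18<x[0]<38 and x[1]>90 and x[2]>60 else 'R' if (x[0]<10 or x[0]>170) and x[1]>120 else 'W' if x[2]>140 and x[1]<60 else 'B' if 100<x[0]<125 and x[1]>120 else '.' for x in h)
    print(lat,s)
E
python3 b.py
```

```text
t 16.05 pos [0.4768 0.1974 0.039 ] head 98.18 tilt [0.08 0.02] w 0.0296 F [ 0.1  1.2 -0.9] grip 39.9 j [ 0.37  0.37  1.91 -0.    0.86 -1.34]
handle [-28.73827645  -0.34313232]
[([267, 275, 3, 3, 5], array([268.2, 276. ]))]
2 ........................................................................................................
6 ........................................................................................................
9 ........................................................................................................
12 ..........................................................YYYYYYYYYYYYYYYY..............................
```

Run:
```python
from h import *
F=np.array([.5052,.2019]);ang=np.radians(8.4);u=np.array([np.cos(ang),np.sin(ang)]);v=np.array([-u[1],u[0]])
for n in('side','top'):
  I=cv2.imread(f'pics/{n}0.png');I4=cv2.resize(I,None,fx=4,fy=4,interpolation=cv2.INTER_CUBIC)
  for lat in(-20,-10,0,10,20):
    t=np.arange(-60,20,.5);q=((proj(n,np.c_[F+u*t[:,None]/1000+v*lat/1000,np.full(len(t),.02)])+.5)*4-.5).round().astype(int)
    c=I4[q[:,1],q[:,0]].astype(int);d=t[(c[:,0]-c[:,2])>50];print(n,lat,d.min(),d.max(),c[110:128:3].tolist())
```

```text
side -20 -50.5 1.5 [[167, 84, 35], [164, 83, 34], [165, 82, 35], [146, 72, 32], [114, 55, 25], [75, 42, 28]]
side -10 -50.5 1.0 [[167, 85, 35], [169, 89, 40], [171, 91, 44], [184, 120, 86], [201, 158, 134], [215, 194, 181]]
side 0 -50.5 2.5 [[169, 84, 35], [168, 84, 34], [171, 89, 42], [178, 105, 63], [201, 154, 127], [217, 182, 161]]
side 10 -50.5 2.0 [[169, 83, 35], [169, 84, 34], [172, 90, 42], [176, 98, 56], [190, 130, 97], [218, 192, 172]]
side 20 -50.5 2.5 [[168, 83, 37], [168, 85, 36], [168, 84, 34], [163, 80, 34], [136, 67, 32], [103, 54, 33]]
top -20 -51.0 0.5 [[140, 77, 31], [139, 73, 31], [124, 65, 33], [102, 57, 36], [77, 52, 44], [64, 52, 51]]
top -10 -50.5 2.0 [[138, 68, 34], [143, 76, 42], [152, 94, 66], [162, 114, 91], [174, 133, 114], [158, 131, 119]]
top 0 -51.0 1.5 [[140, 72, 31], [141, 74, 34], [143, 81, 47], [142, 90, 64], [138, 93, 73], [126, 95, 81]]
top 10 -51.0 1.5 [[140, 72, 35], [145, 80, 42], [152, 91, 55], [159, 108, 79], [160, 121, 102], [142, 120, 114]]
top 20 -50.5 1.0 [[142, 73, 35], [137, 71, 32], [134, 69, 31], [122, 65, 32], [96, 60, 40], [73, 58, 51]]
```

Face is confirmed at the estimated place to about 1 mm. 8 mm more, then lower onto the sill.

>>> move_arm([
  {"xyz":[-0.2,0,0],"turn":[0,0,0],"gripper":2.5},
  {"xyz":[-0.4,0,0],"turn":[0,0,0],"gripper":2.5},
  {"xyz":[-0.6,0,0],"turn":[0,0,0],"gripper":2.5},
  {"xyz":[-0.8,0,0],"turn":[0,0,0],"gripper":2.5},
  {"xyz":[-0.8,0,0],"turn":[0,0,0],"gripper":2.5},
])

```text
clock: 16.52
position: [0.4838, 0.1983, 0.039]
orientation: [-0.071, 0.997, 0.0, 0.0]
contact_force: [0.3, 0.3, -0.1]
gripper_width: 0.0299
grip_force: 39.9
```

>>> move_arm([
  {"xyz":[0,0,0.1],"turn":[0,0,0],"gripper":2.5},
  {"xyz":[0,0,0.2],"turn":[0,0,0],"gripper":2.5},
  {"xyz":[0,0,0.2],"turn":[0,0,0],"gripper":2.5},
  {"xyz":[0,0,0.2],"turn":[0,0,0],"gripper":2.5},
  {"xyz":[0,0,0.2],"turn":[0,0,0],"gripper":2.5},
])

```text
clock: 16.93
position: [0.4832, 0.1981, 0.0369]
orientation: [-0.071, 0.997, -0.0, -0.0]
contact_force: [0.1, -1.4, -0.8]
gripper_width: 0.0296
grip_force: 39.9
```

```bash
python3 b.py
```

```text
t 16.93 pos [0.4832 0.1981 0.0369] head 98.19 tilt [-0.01 -0.01] w 0.0296 F [ 0.1 -1.4 -0.8] grip 39.9 j [ 0.37  0.38  1.89 -0.    0.87 -1.35]
handle [-22.33790839  -0.49780458]
[([264, 275, 4, 2, 6], array([265.17, 275.67]))]
2 WWWWWWWWWWWW............................................................................................
6 WWWWWWWWWWW.............................................................................................
9 WWWWWWWWWW..............................................................................................
12 WWWWWWWWWW...................................................................Y..........................
```

>>> move_arm([
  {"xyz":[-0.1,0,0],"turn":[0,0,0],"gripper":2.5},
  {"xyz":[-0.2,0,0],"turn":[0,0,0],"gripper":2.5},
  {"xyz":[-0.2,0,0.05],"turn":[0,0,0],"gripper":2.5},
  {"xyz":[-0.2,0,0.05],"turn":[0,0,0],"gripper":2.5},
  {"xyz":[-0.2,0,0.05],"turn":[0,0,0],"gripper":2.5},
])

```text
clock: 17.4
position: [0.4857, 0.1986, 0.0367]
orientation: [-0.071, 0.997, 0.0, 0.0]
contact_force: [0.3, -0.3, -0.0]
gripper_width: 0.0298
grip_force: 39.9
```

```bash
python3 b.py|head -3
```

```text
t 17.4 pos [0.4857 0.1986 0.0367] head 98.19 tilt [0.05 0.01] w 0.0298 F [ 0.3 -0.3 -0. ] grip 39.9 j [ 0.37  0.39  1.89 -0.    0.87 -1.35]
handle [-19.76290198  -0.41677409]
[([264, 275, 3, 2, 5], array([264.8, 275.6]))]
```

Tip about 65 mm inside, resting on the sill. Let go and lift straight up.

>>> move_arm([
  {"xyz":[0,0,0],"turn":[0,0,0],"gripper":3.4},
  {"xyz":[0,0,0],"turn":[0,0,0],"gripper":4},
  {"xyz":[0,0,0],"turn":[0,0,0],"gripper":5},
  {"xyz":[0,0,0],"turn":[0,0,0],"gripper":6},
  {"xyz":[0,0,0],"turn":[0,0,0],"gripper":6},
])

```text
clock: 17.87
position: [0.4852, 0.1984, 0.0364]
orientation: [-0.071, 0.997, -0.0, -0.0]
contact_force: [0.2, -0.3, -0.3]
gripper_width: 0.0571
grip_force: 0.0
```

>>> move_arm([
  {"xyz":[0,0,-0.5],"turn":[0,0,0],"gripper":6},
  {"xyz":[0,0,-3],"turn":[0,0,0],"gripper":6},
  {"xyz":[0,0,-6],"turn":[0,0,0],"gripper":6},
  {"xyz":[0,0,-9.5],"turn":[0,0,0],"gripper":6},
  {"xyz":[0,0,-13],"turn":[0,0,0],"gripper":6},
])

```text
clock: 18.28
position: [0.4847, 0.1983, 0.1679]
orientation: [-0.071, 0.997, -0.0, -0.0]
contact_force: [0.6, 0.5, -0.1]
gripper_width: 0.0601
grip_force: 0.0
```

>>> move_arm([
  {"xyz":[3,-3,0],"turn":[0,0,0],"gripper":6},
  {"xyz":[6,-6,0],"turn":[0,0,0],"gripper":6},
  {"xyz":[8,-9,0],"turn":[0,0,0],"gripper":6},
  {"xyz":[9,-12,0],"turn":[0,0,0],"gripper":6},
  {"xyz":[9,-14,0],"turn":[0,0,0],"gripper":6},
])

```text
clock: 18.7
position: [0.4135, 0.045, 0.167]
orientation: [-0.071, 0.997, -0.0, -0.0]
contact_force: [0.0, -0.3, -0.6]
gripper_width: 0.0599
grip_force: 0.0
```

>>> move_arm([
  {"xyz":[0,-3,0],"turn":[0,0,0],"gripper":6},
  {"xyz":[0,-6,0],"turn":[0,0,0],"gripper":6},
  {"xyz":[0,-7,0],"turn":[0,0,0],"gripper":6},
  {"xyz":[0,-7,0],"turn":[0,0,0],"gripper":6},
  {"xyz":[0,-7,0],"turn":[0,0,0],"gripper":6},
])

```text
clock: 19.12
position: [0.426, -0.0219, 0.1665]
orientation: [-0.071, 0.998, 0.0, -0.0]
contact_force: [-0.9, 0.3, -0.2]
gripper_width: 0.0601
grip_force: 0.0
```

```bash
python3 b.py
python3 - <<'E'
from h import *
F=np.array([.5052,.2019]);ang=np.radians(8.4);u=np.array([np.cos(ang),np.sin(ang)]);v=np.array([-u[1],u[0]])
for n in('side','top'):
    I=robot.camera(n);cv2.imwrite(f'pics/{n}_end.png',I)
    a,b=proj(n,np.r_[F-u*.02,.08])[0].astype(int);m=mask(I,'red')
    h=cv2.cvtColor(I,cv2.COLOR_BGR2HSV)[...,2]
    m[(h<130)]=0
    for s,c in blobs(m,(a-20,b-20,a+20,b+20),8):
        p=ray(n,c,.08)[0];print(n,s,c,1000*((p[:2]-F)@np.c_[u,v]))
    print(n,'expected px of handle top',proj(n,np.r_[F-u*.0205,.08]))
E
```

```text
t 19.12 pos [ 0.426  -0.0219  0.1665] head 98.1 tilt [-0.01  0.05] w 0.0601 F [-0.9  0.3 -0.2] grip 0.0 j [-0.08  0.1   1.91  0.    1.13 -1.79]
handle [-111.07707419 -209.79224371]
[([264, 269, 5, 8, 23], array([265.96, 273.13]))]
2 ..WWWWWWWWWWWWWWWW....RRRRRRRRRRRRRRRRRRRRRRRRRRRRRRRRRRRRRRRRRRRRRRRRR....YYYYYYYYYYYYYYYY.............
6 ...WWWWWWWWWWWWWW...RRRRRRRRRRRRRRRRRRRRRRRRRRRRRRRRRRRRRRRRRRRRRRRRR..YYYYYYYYYYYYYYYYYYY..............
9 ..WWWWWWWWWWWWWWWW...RRRRRRRRRRRRRRRRRRRRRRRRRRRRRRRRRRRRRRRRRRRRRR...YYYYYYYYYYYYYYYYYYYYYY............
12 ...WWWWWWWWWWWWWWWW..RRRRRRRRRRRRRRRRRRRRRRRRRRRRRRRRRRRRRRRRRRRRR...YYYYYYYYYYYYYYYYYYYYYYY............
side [267, 256, 13, 13, 117] [273.42 262.02] [-19.11940426   3.98481493]
side expected px of handle top [[274.43819598 260.83500365]]
top [205, 235, 10, 10, 84] [209.81 239.82] [-20.38782128   1.00387794]
top expected px of handle top [[210.14729715 239.81440825]]
```

Both views put the handle at about −20 mm from the face (tip about 65 mm in), inside the allowed range.

```bash
python3 -c "
from plant import robot
print(robot.close_job())"
```

```text
the job is handed in; nothing more can be done
None
```

The red check blade lies flat in the meter's slot, tip about 65 mm inside with the front face on the yellow band; I let go, moved the arm clear and handed the job in at about 19 s.

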